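# Open a screw-cap jar in the bench holder

## Robot

A 7-joint arm with a two-finger parallel gripper is mounted at the origin on a cart in front of the work surface, level with it; the furniture and walls round the work are solid. World frame = base frame: x ahead of the robot, y to its left, z up, the work surface at z = 0. Lengths are in mm, angles in rad, forces in N, time in s.
With the tool pointing down it reaches from about 400 to 850 mm from the base axis. Payload 4.5 kg.
Tool frame: the origin (TCP) lies on the mounting face of the last link; the fingertips stand 173 mm ahead of it and the grasp point (between the pads) lies 155 mm ahead of it; z points along the fingers, y is the line along which they close (so a half turn about z gives the same grasp; the last joint's range is limited). The gripper opens to 85 mm and grips with 20 to 120 N. Pads are 22 mm wide; open, the fingers measure 114 mm over their backs; the gripper's body (76 mm by 85 mm) begins 54 mm behind the grasp point. The pads swing forward as they close: fully open they stand 13 mm farther back than shut.
Start: joints at [1.139, 0.689, -0.195, 1.565, 0.157, 0.902, -0.215], TCP at [280.735, -558.414, 404.717] pointing down, gripper open.
Joint ranges: [-3.01, 3.01], [-0.46, 2.08], [-1.47, 1.51], [0.13, 2.56], [-1, 4.14], [0.04, 2.09], [-2.66, 2.66]. Speed limits (rad/s): [2.57, 2.57, 3.14, 3.14, 3.14, 3.14, 3.14].

## Interface

Orientations are given as a 3x3 rotation matrix whose columns are the frame's x, y, z axes.
In Python, from cell import monitor, cams, job gives the robot as it stands.
- The arm moves only by the shell command python3 -m handwheel 'ROWS' [FORCE]. ROWS is JSON, a list of rows, each an object with "rot": the turn, a rotation vector about the tool's x, y, z in degrees, a list of three; "offset": the shift along the tool's x, y, z in m, a list of three; "claw": the opening, from -1 (shut) to 1 (fully open), so that 0 is half open. In form: [{"rot": [rx, ry, rz], "offset": [tx, ty, tz], "claw": claw}, ...]. A call has 1 to 8 rows; each row is the pose to reach, as a shift and turn from the pose commanded when the call began, along the tool's axes at that moment; what a row does not reach only later rows make up. A row lasts 1/10 s, in which the tool goes at most 50 mm and 8.59 degrees, less where a joint would pass 70% of its speed; a pose out of reach is approached as far as the arm can. A call with a gripper value outside its range is refused whole. The fingers move at their own pace and stop on an object; FORCE is the grip in N (left out, the last holds). Time passes only in rows, so rows that repeat a pose let the fingers close. It gives the time, the measured TCP pose, the force, the opening and the grip force at its end, in the units of the state.
- monitor.observe(): the state, without advancing time (a new reading comes with each control period).
- cams.capture(name): name is "scene" or "side" or "wrist"; returns the picture (420x560x3 uint8, red, green, blue); there is no depth.
- cams.calibration(name): a dict with "K" (3x3 intrinsics, pixels), "dist" ([k1, k2, p1, p2, k3] as OpenCV has them; the pictures are not rectified), "world_to_cam" (4x4, takes a point from world to camera coordinates); the wrist camera has in their place "tool_from_camera" (4x4, takes a point from camera to tool coordinates, whose origin is the TCP and whose axes are the flange's). Camera axes: x right, y up, looking along -z (the intrinsics and any distortion apply to the point x, -y, -z); pixel columns grow to the right and rows downward; lengths in mm; the calibration is good to about 2 mm. A picture is of the moment at which its call begins: read the wrist's pose just before it. calibration takes no time and is no camera call.
- job.finish_job(): hands the job in; it is judged then, once.
The state is a dict: "t": time; "joint_pos": joint angles; "joint_vel": joint speeds; "effort": joint torques, N m; "position": TCP position; "eef_rot": TCP orientation; "ft_force": force on the tool from outside, world axes, zero at the start; "moment": the same for the moment, N m; "gripper_width": finger opening in mm; "gripper_force": force on a finger pad.
Only numpy, scipy, OpenCV 4.12 (cv2) and the standard library are available. Lean on these libraries where they do the work, as an engineer would, in place of code of your own. Each camera call takes 0.05 s, during which the arm holds its last target. There are 200 camera calls.

## Task

Stand the square jar, still closed, right down in the square pocket of the metal holder so that it cannot turn, then unscrew its cap anticlockwise there, only until the threads let go (about a sixth of a turn, and in any case less than a quarter). Lift the cap straight off and finish while still holding it in the gripper, level and centred a couple of centimetres above the open jar, which stays standing in the holder. Leave the other small things on the desk where they are.

Things in the scene. Friction and masses are not known exactly. Their poses are not given: they have to be found in the camera images.
- jar: White plastic jar, loose, about 0.35 kg, closed by its cap and 102 mm high with it. Origin: centre of its underside; z up, x and y square to its sides. Square body 54 x 54 mm, 58 mm high, shoulder to 64 mm, round neck 35 mm across above. Starts upright on the desk, left or right, yaw within 0.6 rad. It may be carried by its body or by its closed cap, which stays on.
- jar_rim (a point): Centre of the neck's rim, 96 mm above the jar's underside. On the neck are three thread pieces (45 mm across), 120 degrees apart, each 45 degrees long with a stop at its clockwise end; the cap's three lugs hook under them.
- seal (a joint): Sprung rubber seal on the jar's rim: 0 while the cap is tight (it pushes the cap up with about 9 N), 0.0012 m as the lugs come clear, 0.0027 m when free. Its push makes the cap tight (0.2 to 0.4 N m): a jar that merely stands on the desk turns along with its cap.
- cap: Black ribbed plastic screw cap, loose, 30 g, round, 52 mm across its 20 flats, 28 mm high. Origin: centre of its lower rim; z up. Closed, it lies 74 mm above the jar's underside on the jar's axis, its x along the jar's x; a flat faces each of +-x and +-y. The body's shoulder begins 10 mm below its rim.
- cap_top (a point): Centre of the cap's top, 28 mm above its origin. Seen from above the cap unscrews anticlockwise (clockwise is blocked). It rises 1.2 mm in the first 45 degrees; then the lugs are clear and the seal pushes it up 1 to 2 mm more. From 45 to 85 degrees it lifts straight off; at about 94 degrees the lugs jam against the next stops.
- holder: Aluminium jar holder screwed to the desk; it does not move. Foot 120 (x) x 84 (y) x 8 mm, on it a block 84 x 84 mm up to 36 mm above the desk with a square pocket 58 x 58 mm, open above, sides along the holder's x and y, 4 mm bevel round the mouth. Origin: centre of its underside, below the pocket's middle; z up. Starts left or right, yaw within 0.5 rad.
- holder_floor (a point): Middle of the pocket's floor, 8 mm above the desk; the pocket is 28 mm deep. The jar fits in any of the four quarter turns.
- flux_jar: Bystander: small round tub with black lid, 45 mm across, 42 mm high, between jar and holder; origin at the centre of its underside. To be left alone.
- grease_jar: Bystander: round white tub with red lid, 55 mm across, 50 mm high, behind the work; origin at the centre of its underside. To be left alone.
- solder_reel: Bystander: reel of solder wire, 52 mm across, 28 mm high, behind the work; origin at the centre of its underside. To be left alone.
There are look-alikes about, which are no part of the job. Leave any pink look-alike of the jar alone.

How it is judged (in metres and radians):
On the way, in this order (a step that is already met when the one before it is completed fails the run):
1. the closed jar stands fully down in the holder's pocket, cap still tight (horizontal distance between jar and holder below 0.006 m and z of jar in the frame of holder below 0.0115 m and angle between jar's own z axis and vertical below 0.08 rad and angle between the x axis of cap and the x axis of jar, either way round below 0.3 rad and z of cap in the frame of jar below 0.078 m), for 0.2 s.
2. the cap is unscrewed about 45 degrees or more while the jar stands in the holder and the cap is still on the neck (horizontal distance between jar and holder below 0.006 m and z of jar in the frame of holder below 0.0115 m and angle between jar's own z axis and vertical below 0.08 rad and angle between the x axis of cap and the x axis of jar, either way round above 0.7 rad and z of cap in the frame of jar below 0.086 m), for 0.1 s.
At the end, for the whole second after the job is handed in: Jar upright and fully down in the pocket (6 mm of its middle, under 3.5 mm off the floor); cap held by the fingers, still, level within 0.2 rad, within 20 mm of the jar's axis, its origin 100 to 150 mm above the jar's underside, not touching the jar (horizontal distance between jar and holder below 0.006 m and z of jar in the frame of holder below 0.0115 m and angle between jar's own z axis and vertical below 0.08 rad and z of cap in the frame of jar between 0.1 and 0.15 m and horizontal distance between cap and jar below 0.02 m and angle between cap's own z axis and vertical below 0.2 rad and contact force between cap and the fingers above 1 N and contact force between cap and jar below 0.1 N and linear speed of each of cap, jar below 0.03 m/s); the arm keeps its last pose, push and grip.
It fails at once if the cap is turned on past where the threads let go, to a quarter turn, while still on the neck (angle between the x axis of cap and the x axis of jar, either way round above 1.5 rad and z of cap in the frame of jar below 0.09 m).
It fails at once if the jar is tipped over (angle between jar's own z axis and vertical above 0.6 rad).
It fails at once if a bystander is shifted (distance of any of flux_jar, grease_jar, solder_reel from where it was at the start of the episode above 0.03 m).
It also fails if it takes over 48 s, if anything falls off the work surface, if the arm or the gripper's body presses on something with over 40 N, if the wrist force passes 120 N, or if a joint passes its speed limit or range.

## Working session

There is one attempt and no reset: what is moved stays moved. The work goes in short steps, Python scripts to look and compute and a shell command to move; the robot and the scene stay as the last step left them, time stands still between calls to the robot, and variables do not carry over. Pictures are saved under pics/ and viewed, at most 10 in all, crops included, and the job is handed in when it is done.

```bash
ls; mkdir -p pics
python3 - <<'E'
from cell import monitor,cams
import cv2,numpy as np
s=monitor.observe();print(s['t'],s['position'],s['eef_rot'],s['gripper_width'])
a=cams.capture('scene');b=cams.capture('side')
cv2.imwrite('pics/scene0.png',a[:,:,::-1]);cv2.imwrite('pics/side0.png',b[:,:,::-1])
for n in('scene','side','wrist'):print(n,cams.calibration(n))
E
```

```text
pics
0.0 [ 280.5349546  -558.1279984   403.86088288] [[ 8.93421638e-01  4.49218034e-01 -9.67351769e-04]
 [ 4.49219053e-01 -8.93420193e-01  1.61277366e-03]
 [-1.39764593e-04 -1.87543973e-03 -9.99998232e-01]] 85.44999698473482
scene {'K': array([[537.25015266,   0.        , 277.82253737],
       [  0.        , 537.25015266, 208.28605951],
       [  0.        ,   0.        ,   1.        ]]), 'dist': array([-0.1303262,  0.       ,  0.       ,  0.       ,  0.       ]), 'world_to_cam': array([[-6.99071234e-01, -7.15041127e-01, -3.94928048e-03,
         3.67875625e+02],
       [ 3.32550697e-01, -3.30002937e-01,  8.83463692e-01,
        -2.80066159e+02],
       [-6.33016148e-01,  6.16290717e-01,  4.68482985e-01,
        -7.66795949e+02],
       [ 0.00000000e+00,  0.00000000e+00,  0.00000000e+00,
         1.00000000e+00]])}
side {'K': array([[482.71210789,   0.        , 287.2052661 ],
       [  0.        , 482.71210789, 210.78406672],
       [  0.        ,   0.        ,   1.        ]]), 'dist': array([-0.09557608,  0.        ,  0.        ,  0.        ,  0.        ]), 'world_to_cam': array([[ 
[... 243 characters left out ...]
],
       [ 0.00000000e+00,  0.00000000e+00,  0.00000000e+00,
         1.00000000e+00]])}
wrist {'K': array([[321.72464144,   0.        , 282.10953702],
       [  0.        , 321.72464144, 202.47371809],
       [  0.        ,   0.        ,   1.        ]]), 'dist': array([-0.05358138,  0.        ,  0.        ,  0.        ,  0.        ]), 'tool_from_camera': array([[-9.02565555e-04,  9.62312584e-01,  2.71944253e-01,
         6.89626061e+01],
       [ 9.99999580e-01,  9.12278558e-04,  9.07099112e-05,
         5.33440918e-01],
       [-1.60797622e-04,  2.71944221e-01, -9.62313003e-01,
         2.98145544e+01],
       [ 0.00000000e+00,  0.00000000e+00,  0.00000000e+00,
         1.00000000e+00]])}
```

View pics/scene0.png

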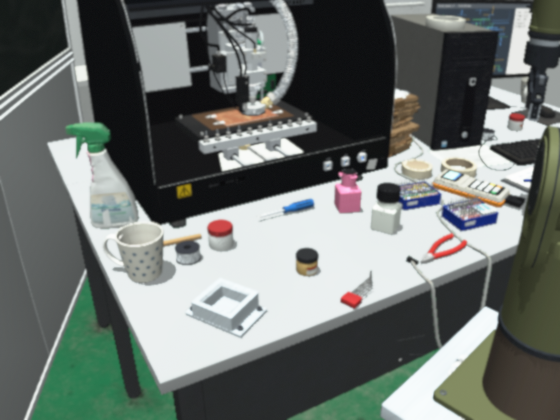

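View pics/side0.png

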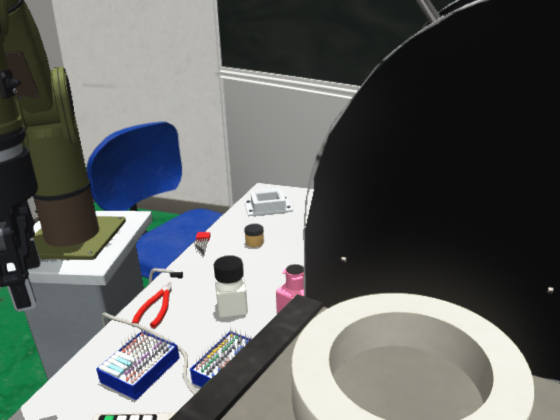

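The scene picture shows the white jar with its cap top near (389,187), the holder's block top near (226,298), the flux tub at (307,262) and the pink look-alike at (347,190). In the side picture the cap top is at about (229,263) and the holder at (268,197).

```bash
cat > h.py <<'E'
from cell import monitor,cams
import cv2,numpy as np
F=np.diag([1,-1,-1.])
def cal(n,s=None):
    c=cams.calibration(n)
    if n!='wrist': W=c['world_to_cam']
    else:
        s=s or monitor.observe();T=np.eye(4);T[:3,:3]=s['eef_rot'];T[:3,3]=s['position']
        W=np.linalg.inv(T@c['tool_from_camera'])
    return c['K'],c['dist'],F@W[:3,:3],F@W[:3,3]
def ray(C,uv,z):
    K,d,R,t=C;p=cv2.undistortPoints(np.array(uv,float).reshape(-1,1,2),K,d)[:,0]
    r=np.c_[p,np.ones(len(p))]@R;o=-R.T@t
    return o+r*((z-o[2])/r[:,2])[:,None]
def proj(C,P):
    K,d,R,t=C;return cv2.projectPoints(np.array(P,float).reshape(-1,1,3),cv2.Rodrigues(R)[0],t,K,d)[0][:,0]
def shot(n,f):
    s=monitor.observe();a=cams.capture(n);cv2.imwrite('pics/'+f,a[:,:,::-1]);np.save('pics/'+f+'.npy',np.r_[s['position'],np.ravel(s['eef_rot'])]);return a,s
def load(f):
    v=np.load('pics/'+f+'.npy');return dict(position=v[:3],eef_rot=v[3:].reshape(3,3))
E
python3 - <<'E'
from h import *
np.set_printoptions(precision=1,suppress=True)
a=cal('scene');b=cal('side')
print('jar',ray(a,[389,187],102),ray(b,[229,263],102))
print('hold',ray(a,[226,299],36),ray(b,[268,196],36))
print('flux',ray(a,[307,255],42),ray(b,[254,230],42)); print('pink',ray(a,[347,208],0),ray(b,[292,312],0))
print('grease',ray(a,[220,227],50),'reel',ray(a,[187,246],28))
# holder block top corners
print(ray(a,[[217,282],[259,299],[235,322],[191,303]],36))
E
```

```text
jar [[ 448.7 -264.2  102. ]] [[ 454.3 -269.8  102. ]]
hold [[461.4 188.7  36. ]] [[470.9 175.8  36. ]]
flux [[452.2  -6.8  42. ]] [[462.3 -29.7  42. ]]
pink [[ 569.7 -276.7    0. ]] [[ 564.1 -271.8    0. ]]
grease [[644.4  52.9  50. ]] reel [[661.9 127.1  28. ]]
[[511.6 168.3  36. ]
 [421.4 147.8  36. ]
 [403.7 217.4  36. ]
 [494.7 239.2  36. ]]
```

```bash
R='{"rot":[0,0,0],"offset":[0.283,-0.183,0],"claw":1}'; python3 -m handwheel '[{"rot":[0,0,0],"offset":[0.283,-0.183,0],"claw":1},{"rot":[0,0,0],"offset":[0.283,-0.183,0],"claw":1},{"rot":[0,0,0],"offset":[0.283,-0.183,0],"claw":1},{"rot":[0,0,0],"offset":[0.283,-0.183,0],"claw":1},{"rot":[0,0,0],"offset":[0.283,-0.183,0],"claw":1},{"rot":[0,0,0],"offset":[0.283,-0.183,0],"claw":1},{"rot":[0,0,0],"offset":[0.283,-0.183,0],"claw":1},{"rot":[0,0,0],"offset":[0.283,-0.183,0],"claw":1}]' 70
python3 - <<'E'
from h import *
a,s=shot('wrist','w1.png');print(s['t'],s['position'],s['joint_pos'],s['joint_vel'].max() if hasattr(s['joint_vel'],'max') else s['joint_vel'])
E
```

```text
t: 0.9
position: [454.8, -261.6, 404.7]
eef_rot: [[0.888, 0.459, 0.002], [0.459, -0.888, 0.004], [0.004, -0.002, -1.0]]
ft_force: [1.7, -0.4, -0.3]
gripper_width: 85.4
gripper_force: 0.0
0.9 [ 454.78078166 -261.57940203  404.69417877] [ 0.54374662  0.55811299 -0.17167361  1.86762747  0.12973682  0.72602222
 -0.79318737] 0.08748509284324997
```

View pics/w1.png

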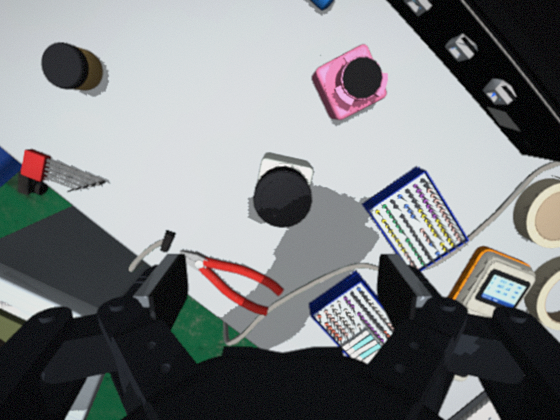

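The cap's top is at about (283,197), with the white shoulder's far corners at about (262,153) and (313,160).

Run:
```python
from h import *
np.set_printoptions(precision=1,suppress=True)
a=cv2.imread('pics/w1.png');s=load('w1.png');C=cal('wrist',s)
g=cv2.cvtColor(a,cv2.COLOR_BGR2GRAY)
m=(g<70).astype(np.uint8);m=cv2.morphologyEx(m,cv2.MORPH_OPEN,np.ones((5,5)))
n,l,st,c=cv2.connectedComponentsWithStats(m);i=l[200,283];print(st[i],c[i])
cn=max(cv2.findContours((l==i).astype(np.uint8),0,2)[0],key=len)
print('ell',cv2.fitEllipse(cn))
for z in(102,88):print(ray(C,[c[i]],z))
# shoulder far edge: white->desk; edges in columns 265..310
cor=ray(C,[[262,153],[313,160]],60);print(cor,np.degrees(np.arctan2(*(cor[1]-cor[0])[[1,0]])))
big=cv2.resize(a[130:250,220:350],None,fx=5,fy=5,interpolation=2);cv2.imwrite('pics/w1c.png',big)
```

```text
[ 254  167   58   60 2733] [282.3 196.8]
ell ((282.38818359375, 196.8239288330078), (56.95106506347656, 59.58064651489258), 3.554918050765991)
[[ 453.2 -262.4  102. ]]
[[ 449.9 -264.    88. ]]
[[ 473.6 -229.4   60. ]
 [ 490.5 -276.9   60. ]] -70.49933024942395
```

View pics/w1c.png

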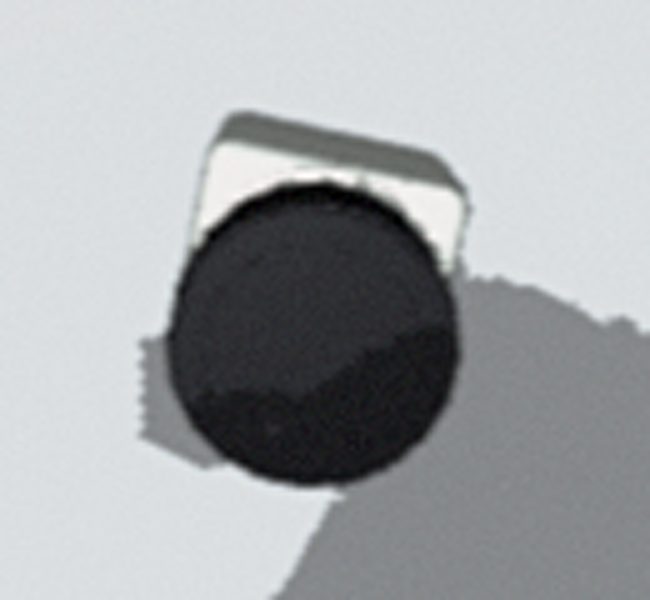

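```bash
python3 - <<'E'
from h import *
np.set_printoptions(precision=1,suppress=True)
C=cal('wrist',load('w1.png'))
for z in(58,64):
  c=ray(C,[[263,158.6],[313.2,168]],z);d=c[1]-c[0];print(z,c,np.linalg.norm(d),np.degrees(np.arctan2(d[1],d[0]))%90)
print(ray(C,[[282.8,198.2]],102))
E
python3 -m handwheel '[{"rot":[0,0,0],"offset":[0.211,-0.391,0],"claw":1},{"rot":[0,0,0],"offset":[0.211,-0.391,0],"claw":1},{"rot":[0,0,0],"offset":[0.211,-0.391,0],"claw":1},{"rot":[0,0,0],"offset":[0.211,-0.391,0],"claw":1},{"rot":[0,0,0],"offset":[0.211,-0.391,0],"claw":1},{"rot":[0,0,0],"offset":[0.211,-0.391,0],"claw":1},{"rot":[0,0,0],"offset":[0.211,-0.391,0],"claw":1},{"rot":[0,0,0],"offset":[0.211,-0.391,0],"claw":1}]' 70 | head -2
python3 - <<'E'
from h import *
s=monitor.observe();R=np.array(s['eef_rot']);print(s['joint_pos'],R.T@(np.array([463,182,404])-s['position']))
E
```

```text
58 [[ 468.9 -232.7   58. ]
 [ 483.4 -281.2   58. ]] 50.64991590149672 16.66234528805238
64 [[ 469.8 -232.7   64. ]
 [ 484.  -280.3   64. ]] 49.69169649424584 16.662345288052435
[[ 452.2 -263.3  102. ]]
t: 1.75
position: [463.2, 132.3, 404.6]
[-0.30009703  0.50481254 -0.11299708  1.98847689  0.09189576  0.65341499
 -1.58004259] [ 22.01658068 -44.56108526   0.5393059 ]
```

```bash
python3 -m handwheel '[{"rot":[0,0,0],"offset":[0.022,-0.045,0],"claw":1},{"rot":[0,0,0],"offset":[0.022,-0.045,0],"claw":1},{"rot":[0,0,0],"offset":[0.022,-0.045,0],"claw":1}]' 70 | head -2
python3 - <<'E'
from h import *
a,s=shot('wrist','w2.png');print(s['position'],s['eef_rot'],s['joint_pos'])
E
```

```text
t: 2.05
position: [462.6, 182.2, 404.4]
[462.57103675 182.15483679 404.35718213] [[ 8.92863839e-01  4.50326597e-01 -3.49179912e-04]
 [ 4.50326109e-01 -8.92863624e-01 -9.71567919e-04]
 [-7.49292916e-04  7.10233030e-04 -9.99999467e-01]] [-0.39856704  0.52341164 -0.10735334  1.94655807  0.08673152  0.67672427
 -1.66302859]
```

View pics/w2.png

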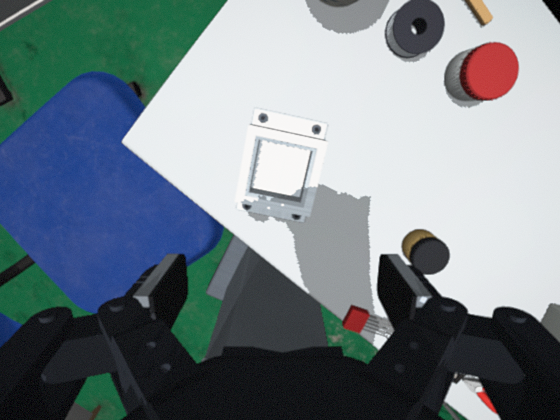

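The holder is in view: foot corners about (255,107), (328,124), (303,220), (236,210), and the pocket's floor centre is near (281,168). I'll zoom in.

Run:
```python
import cv2
a=cv2.imread('pics/w2.png');cv2.imwrite('pics/w2c.png',cv2.resize(a[100:230,225:340],None,fx=4.6,fy=4.6,interpolation=2))
```

```text
(no output)
```

View pics/w2c.png

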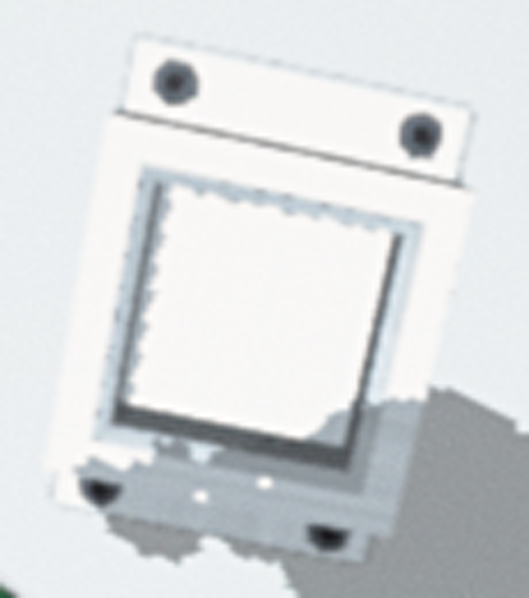

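Run:
```python
from h import *
from scipy.optimize import least_squares
np.set_printoptions(precision=2,suppress=True)
C=cal('wrist',load('w2.png'))
px=np.array([[145,165],[425,225],[365,490],[95,437],[115,112],[470,187],[137,37],[475,105]])/4.6+[225,100]
M=np.array([[33,33,36],[33,-33,36],[-33,-33,36],[-33,33,36],[42,42,36],[42,-42,36],[60,42,8],[60,-42,8.]])
def P(v,M):
    c,s=np.cos(v[2]),np.sin(v[2]);return M@np.array([[c,s,0],[-s,c,0],[0,0,1]])+[v[0],v[1],0]
f=lambda v:(proj(C,P(v,M))-px).ravel()
r=least_squares(f,[465,182,.3],x_scale=[10,10,.1],loss='soft_l1');print(r.x,np.degrees(r.x[2]),r.fun.reshape(-1,2))
# check: predicted in scene/side vs. pictures
v=r.x
for n,fn in(('scene','scene0'),('side','side0')):
    a=cv2.imread(f'pics/{fn}.png');q=proj(cal(n),P(v,M));print(n,q[4:].round())
    a=cv2.resize(a,None,fx=4,fy=4)
    for p in q:cv2.circle(a,tuple(int(k) for k in (p+.5)*4),3,(0,0,255),-1)
    m=q.mean(0)*4;x,y=int(m[0])-190,int(m[1])-190
    b=a[max(y,0):y+380,x:x+380];cv2.imwrite(f'pics/o_{n}.png',b)
cv2.imwrite('pics/o.png',np.hstack([cv2.imread('pics/o_scene.png'),cv2.imread('pics/o_side.png')]))
```

```text
[468.18 185.45   0.27] 15.252349818009142 [[-0.5  -0.68]
 [ 0.75 -0.97]
 [ 0.13  0.69]
 [-0.42  0.68]
 [-1.03  0.39]
 [ 1.34  0.52]
 [-0.45 -0.73]
 [ 0.5   0.09]]
scene [[191. 302.]
 [219. 277.]
 [184. 311.]
 [213. 287.]]
side [[280. 187.]
 [286. 199.]
 [287. 196.]
 [293. 208.]]
```

View pics/o.png

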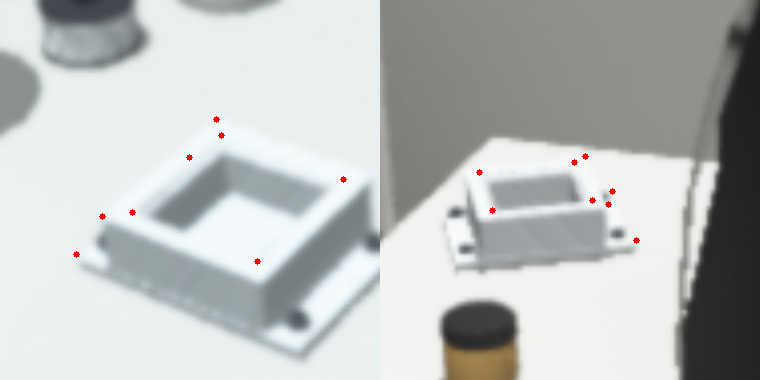

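The wrist fit puts the holder at about (468,185) with yaw 15.3°. The overlays suggest its x is 2–3 mm less than that. The jar is at about (452,-263) with yaw 16.7°, so I'll go back to it and grasp the cap.

```bash
python3 -m handwheel '[{"rot":[0,0,10.1],"offset":[-0.210,0.393,0.08],"claw":1},{"rot":[0,0,10.1],"offset":[-0.210,0.393,0.08],"claw":1},{"rot":[0,0,10.1],"offset":[-0.210,0.393,0.08],"claw":1},{"rot":[0,0,10.1],"offset":[-0.210,0.393,0.08],"claw":1},{"rot":[0,0,10.1],"offset":[-0.210,0.393,0.08],"claw":1},{"rot":[0,0,10.1],"offset":[-0.210,0.393,0.08],"claw":1},{"rot":[0,0,10.1],"offset":[-0.210,0.393,0.08],"claw":1},{"rot":[0,0,10.1],"offset":[-0.210,0.393,0.08],"claw":1}]' 70 | head -2
python3 - <<'E'
from h import *
s=monitor.observe();R=np.array(s['eef_rot']);print(s['joint_pos'],np.degrees(np.arctan2(R[1,0],R[0,0])),R.T@(np.array([452.2,-263.3,324])-s['position']))
E
```

```text
t: 2.9
position: [450.5, -216.1, 333.7]
[ 0.43292798  0.64055366 -0.12509908  2.01141097  0.15939897  0.49932022
 -1.09407815] 16.30238123519437 [-11.62930917  45.76198007   9.74684686]
```

```bash
python3 -m handwheel '[{"rot":[0,0,0],"offset":[-0.012,0.046,0.010],"claw":1},{"rot":[0,0,0],"offset":[-0.012,0.046,0.010],"claw":1},{"rot":[0,0,0],"offset":[-0.012,0.046,0.010],"claw":1}]' 70 | head -2
python3 - <<'E'
from h import *
np.set_printoptions(precision=1,suppress=True)
a,s=shot('wrist','w3.png');C=cal('wrist',s)
g=cv2.cvtColor(a,cv2.COLOR_RGB2GRAY);uv=proj(C,[[452,-263,102]])[0];print(uv)
m=(g<70).astype(np.uint8);m=cv2.morphologyEx(m,cv2.MORPH_OPEN,np.ones((5,5)))
n,l,st,c=cv2.connectedComponentsWithStats(m);i=l[int(uv[1]),int(uv[0])];print(i,st[i],c[i])
x,y,w,h,_=st[i];cen=[x+w/2-.5,y+h-w/2-.5];p=ray(C,[cen],102)[0];R=s['eef_rot']
print(p,np.degrees(np.arctan2(R[1,0],R[0,0])),s['position'],(np.array(R).T@(np.r_[p[:2],243]-s['position'])))
y0=max(y-40,0);cv2.imwrite('pics/w3c.png',cv2.resize(a[y0:y0+200,x-60:x+140,::-1],None,fx=3,fy=3))
E
```

```text
t: 3.2
position: [452.0, -262.3, 323.6]
[282.3 224.8]
7 [ 243  179   80   84 5318] [282.5 221.2]
[ 453.5 -262.7  102. ] 16.159555107320106 [ 452.  -262.3  323.6] [ 1.5  0.8 80.6]
```

View pics/w3c.png

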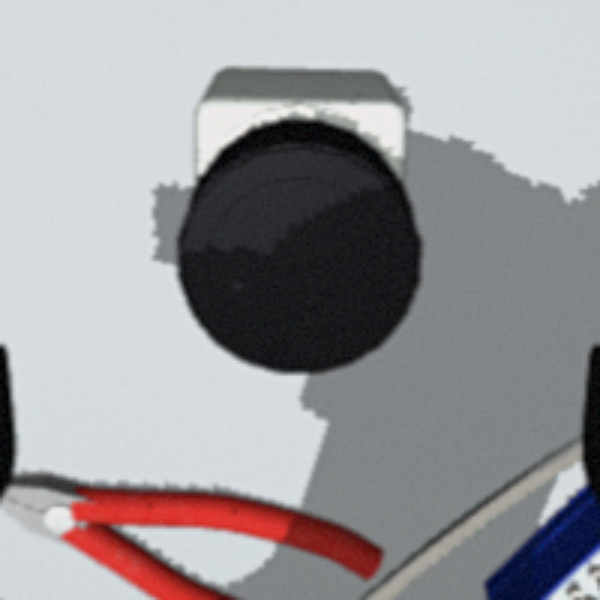

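The cap is centred between the fingers and its edge is square to within about 1–2°. Next I descend and close.

```bash
python3 -m handwheel '[{"rot":[0,0,0],"offset":[0.001,0.001,0.04],"claw":1},{"rot":[0,0,0],"offset":[0.001,0.001,0.08],"claw":1},{"rot":[0,0,0],"offset":[0.001,0.001,0.08],"claw":1},{"rot":[0,0,0],"offset":[0.001,0.001,0.08],"claw":-0.2},{"rot":[0,0,0],"offset":[0.001,0.001,0.08],"claw":-0.2},{"rot":[0,0,0],"offset":[0.001,0.001,0.08],"claw":-0.2},{"rot":[0,0,0],"offset":[0.001,0.001,0.08],"claw":-0.2},{"rot":[0,0,0],"offset":[0.001,0.001,0.08],"claw":-0.2}]' 70
python3 -m handwheel '[{"rot":[0,0,0],"offset":[0,0,0],"claw":-0.3},{"rot":[0,0,0],"offset":[0,0,0],"claw":-0.3},{"rot":[0,0,0],"offset":[0,0,0],"claw":-0.3}]' 70
```

```text
t: 4.05
position: [456.3, -260.3, 246.3]
eef_rot: [[0.958, 0.285, 0.004], [0.285, -0.958, -0.002], [0.003, 0.004, -1.0]]
ft_force: [-0.9, -1.0, 8.4]
gripper_width: 50.4
gripper_force: 72.3
t: 4.35
position: [456.3, -260.3, 246.3]
eef_rot: [[0.958, 0.285, 0.004], [0.285, -0.958, -0.002], [0.003, 0.004, -1.0]]
ft_force: [-0.3, -1.3, 7.8]
gripper_width: 50.4
gripper_force: 72.3
```

```bash
python3 -m handwheel '[{"rot":[0,0,0],"offset":[0,0,-0.02],"claw":-0.3},{"rot":[0,0,0],"offset":[0,0,-0.06],"claw":-0.3},{"rot":[0,0,0],"offset":[0,0,-0.09],"claw":-0.3},{"rot":[0,0,0],"offset":[0,0,-0.09],"claw":-0.3},{"rot":[0,0,0],"offset":[0,0,-0.09],"claw":-0.3}]' 70
python3 - <<'E'
from h import *
s=monitor.observe();R=np.array(s['eef_rot']);print(s['joint_pos'],np.degrees(np.arctan2(R[1,0],R[0,0])),R.T@(np.array([468,184,336])-s['position']))
E
```

```text
t: 4.85
position: [455.3, -259.6, 334.9]
eef_rot: [[0.958, 0.285, 0.002], [0.285, -0.958, -0.001], [0.001, 0.001, -1.0]]
ft_force: [0.0, 0.5, -3.1]
gripper_width: 50.1
gripper_force: 74.3
[ 0.52020207  0.66214602 -0.14597601  1.94060011  0.17253141  0.54895324
 -1.02404675] 16.582034294126018 [ 138.81620811 -421.52327833   -1.42907861]
```

```bash
python3 -m handwheel '[{"rot":[0,0,0],"offset":[0.006,-0.018,0],"claw":-0.3},{"rot":[0,0,0],"offset":[0.018,-0.055,0],"claw":-0.3},{"rot":[0,0,0],"offset":[0.033,-0.100,0],"claw":-0.3},{"rot":[0,0,0],"offset":[0.048,-0.145,0],"claw":-0.3},{"rot":[0,0,0],"offset":[0.063,-0.190,0],"claw":-0.3},{"rot":[0,0,0],"offset":[0.078,-0.235,0],"claw":-0.3},{"rot":[0,0,0.7],"offset":[0.093,-0.280,0],"claw":-0.3},{"rot":[0,0,1.3],"offset":[0.108,-0.325,0],"claw":-0.3}]' 70 |head -2
python3 - <<'E'
from h import *
s=monitor.observe();R=np.array(s['eef_rot']);print(np.degrees(np.arctan2(R[1,0],R[0,0])),R.T@(np.array([468,184,300])-s['position']))
E
```

```text
t: 5.65
position: [465.3, 84.5, 332.8]
15.272907040935406 [ 28.90998046 -95.32920756  32.64311354]
```

```bash
python3 -m handwheel '[{"rot":[0,0,0],"offset":[0.014,-0.044,0],"claw":-0.3},{"rot":[0,0,0],"offset":[0.024,-0.078,0.010],"claw":-0.3},{"rot":[0,0,0],"offset":[0.029,-0.095,0.025],"claw":-0.3},{"rot":[0,0,0],"offset":[0.029,-0.095,0.032],"claw":-0.3},{"rot":[0,0,0],"offset":[0.029,-0.095,0.032],"claw":-0.3},{"rot":[0,0,0],"offset":[0.029,-0.095,0.032],"claw":-0.3}]' 70
python3 - <<'E'
from h import *
ims=[]
a,s=shot('scene','s4.png');b,_=shot('side','d4.png');print(s['position'])
A=cv2.resize(a[200:340,150:290,::-1],None,fx=2.8,fy=2.8,interpolation=2)
B=cv2.resize(b[110:250,200:340,::-1],None,fx=2.8,fy=2.8,interpolation=2)
cv2.imwrite('pics/c4.png',np.hstack([A,B]))
E
```

```text
t: 6.25
position: [469.0, 180.1, 301.5]
eef_rot: [[0.965, 0.261, -0.002], [0.261, -0.965, -0.002], [-0.002, 0.002, -1.0]]
ft_force: [-0.5, -0.2, -2.4]
gripper_width: 50.4
gripper_force: 74.3
[468.97644942 180.10369493 301.52724556]
```

View pics/c4.png

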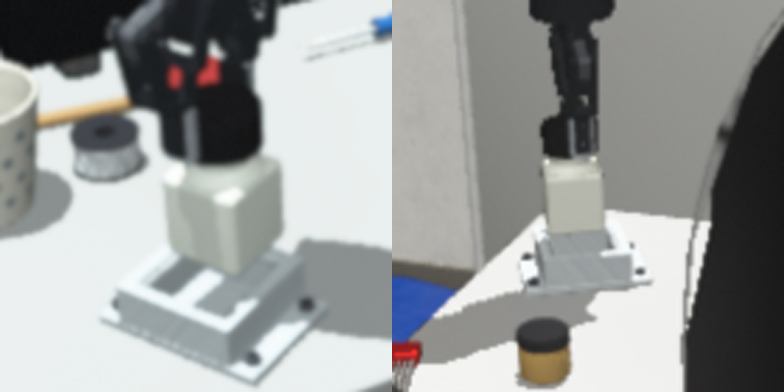

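The jar hangs above the pocket: in the scene crop its near bottom corner is at (235,273) and the block's near corner at (230,343). I'll fit both poses in the two fixed cameras to get the relative offset.

Run:
```python
from h import *
from scipy.optimize import least_squares
np.set_printoptions(precision=1,suppress=True)
A=cal('scene');B=cal('side')
sc=lambda p:np.array(p)/2.8+[150,200]
sd=lambda p:(np.array(p)-[392,0])/2.8+[200,110]
def P(v,M,z0=0):
    c,s=np.cos(v[2]),np.sin(v[2]);return np.array(M,float)@np.array([[c,s,0],[-s,c,0],[0,0,1]])+[v[0],v[1],z0]
b=[[42,42,36],[42,-42,36],[-42,-42,36],[-42,42,36],[60,42,0],[60,-42,0],[-60,-42,0],[-60,42,0]]
j=[[27,27,0],[27,-27,0],[-27,-27,0],[-27,27,0]]
yaw=np.radians(15.25)
def un(q,n): return (q-[150,200])*2.8 if n=='sc' else (q-[200,110])*2.8+[392,0]
print('hold sc',un(proj(A,P([466,184,yaw],b)),'sc'),'sd',un(proj(B,P([466,184,yaw],b)),'sd'))
print('jar sc',un(proj(A,P([467,182,yaw],j,55)),'sc'),'sd',un(proj(B,P([467,182,yaw],j,55)),'sd'))
```

```text
hold sc [[118.8 285.3]
 [198.3 217.2]
 [306.9 256.2]
 [231.3 330.2]
 [101.2 321.6]
 [179.6 253.1]
 [332.1 310.2]
 [259.  387. ]] sd [[614.  216.6]
 [629.7 250.3]
 [540.1 259.5]
 [529.3 224.9]
 [632.9 248.1]
 [649.5 283.3]
 [523.  296.6]
 [513.3 260.3]]
jar sc [[152.3 253.3]
 [203.5 209.5]
 [274.3 234.8]
 [224.8 280.9]] sd [[601.6 206.5]
 [611.2 227.8]
 [553.8 233.5]
 [546.2 211.9]]
```

Run:
```python
from h import *
from scipy.optimize import least_squares
np.set_printoptions(precision=1,suppress=True)
A=cal('scene');B=cal('side')
sc=np.array([[117,290],[303,258],[101,317],[256,382],[327,308]])/2.8+[150,200]; hs=[[42,42,36],[-42,-42,36],[60,42,0],[-60,42,0],[-60,-42,0]]
sd=(np.array([[630,250],[537,253],[650,280],[527,292]])-[392,0])/2.8+[200,110]; hd=[[42,-42,36],[-42,-42,36],[60,-42,0],[-60,-42,0]]
js=np.array([[235,273],[281,228]])/2.8+[150,200]; jm=[[-25,25,0],[-25,-25,0]]
jd=(np.array([[604,230],[550,232]])-[392,0])/2.8+[200,110]; jn=[[25,-25,0],[-25,-25,0]]
def P(v,M):
    c,s=np.cos(.266),np.sin(.266);return np.array(M,float)@np.array([[c,s,0],[-s,c,0],[0,0,1]])+v[:3]
def fit(a,M,b,N,v): 
    r=least_squares(lambda v:np.r_[(proj(A,P(v,M))-a).ravel(),(proj(B,P(v,N))-b).ravel()],v);print(r.x,r.fun)
    return r.x
h=fit(sc,hs,sd,hd,[466,184,0.]);j=fit(js,jm,jd,jn,[466,180,55.])
R=np.array(monitor.observe()['eef_rot']);print(h-j,R.T@(h-j))
```

```text
[466.1 186.2   2.2] [-0.5 -2.2  0.4 -1.1 -1.1  1.2  0.   1.4  0.9  0.4 -0.  -1.   1.2  1.2
 -0.1  0.1 -1.3  0.5]
[463.9 175.2  57.5] [ 0.3 -0.3  0.1  0.6  0.2 -0.8  0.4  0.3]
[  2.2  11.  -55.3] [  5.  -10.1  55.3]
```

```bash
python3 -m handwheel '[{"rot":[0,0,0],"offset":[0.004,-0.008,0.008],"claw":-0.3},{"rot":[0,0,0],"offset":[0.004,-0.008,0.016],"claw":-0.3},{"rot":[0,0,0],"offset":[0.004,-0.008,0.016],"claw":-0.3},{"rot":[0,0,0],"offset":[0.004,-0.008,0.016],"claw":-0.3}]' 70
python3 - <<'E'
from h import *
a,s=shot('scene','s5.png');b,_=shot('side','d5.png')
A=cv2.resize(a[225:325,170:270,::-1],None,fx=4,fy=4,interpolation=2)
B=cv2.resize(b[140:240,220:320,::-1],None,fx=4,fy=4,interpolation=2)
cv2.imwrite('pics/c5.png',np.hstack([A,B]))
E
```

```text
t: 6.75
position: [470.7, 190.5, 285.6]
eef_rot: [[0.965, 0.264, -0.001], [0.264, -0.965, -0.001], [-0.001, 0.0, -1.0]]
ft_force: [0.4, -0.0, -2.4]
gripper_width: 50.5
gripper_force: 74.3
```

View pics/c5.png

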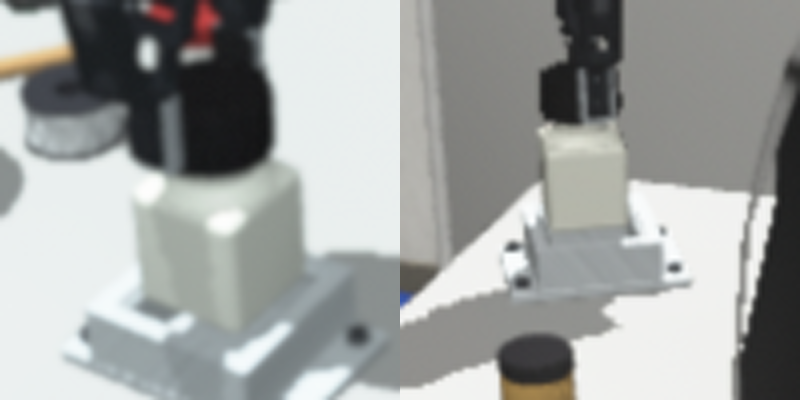

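The jar's bottom sits over the pocket, matching the estimates to within about 2 mm. I'll descend in steps and watch the forces.

```bash
python3 -m handwheel '[{"rot":[0,0,0],"offset":[0,0,0.004],"claw":-0.3},{"rot":[0,0,0],"offset":[0,0,0.008],"claw":-0.3},{"rot":[0,0,0],"offset":[0,0,0.012],"claw":-0.3},{"rot":[0,0,0],"offset":[0,0,0.012],"claw":-0.3},{"rot":[0,0,0],"offset":[0,0,0.012],"claw":-0.3}]' 70
python3 - <<'E'
from h import *
np.set_printoptions(precision=1,suppress=True)
s=monitor.observe();print(s['moment'],s['ft_force'])
E
```

```text
t: 7.35
position: [475.8, 192.1, 277.8]
eef_rot: [[0.965, 0.262, 0.016], [0.262, -0.965, 0.007], [0.017, -0.002, -1.0]]
ft_force: [5.6, 1.7, 22.7]
gripper_width: 50.8
gripper_force: 79.8
[-0.1 -0.9 -0. ] [ 5.6  1.7 22.7]
```

```bash
python3 -m handwheel '[{"rot":[0,0,0],"offset":[0,0,-0.006],"claw":-0.3},{"rot":[0,0,0],"offset":[0.003,0,-0.006],"claw":-0.3},{"rot":[0,0,0],"offset":[0.003,0,-0.002],"claw":-0.3},{"rot":[0,0,0],"offset":[0.003,0,-0.002],"claw":-0.3}]' 70
python3 -m handwheel '[{"rot":[0,0,0],"offset":[0,0,0.003],"claw":-0.3},{"rot":[0,0,0],"offset":[0,0,0.003],"claw":-0.3}]' 70
python3 - <<'E'
from h import *
np.set_printoptions(precision=1,suppress=True)
s=monitor.observe();print(s['moment'],s['ft_force'])
E
```

```text
t: 7.75
position: [476.3, 191.8, 277.7]
eef_rot: [[0.965, 0.263, 0.007], [0.263, -0.965, 0.002], [0.008, -0.0, -1.0]]
ft_force: [3.5, -0.6, 20.1]
gripper_width: 50.3
gripper_force: 79.6
t: 7.95
position: [478.0, 192.2, 276.1]
eef_rot: [[0.965, 0.262, 0.013], [0.262, -0.965, 0.004], [0.014, -0.001, -1.0]]
ft_force: [5.9, -1.1, 27.8]
gripper_width: 50.4
gripper_force: 81.3
[-0.4 -0.4  0. ] [ 5.9 -1.1 27.8]
```

Run:
```python
from h import *
np.set_printoptions(precision=1,suppress=True,linewidth=150)
from scipy.spatial import ConvexHull
s=monitor.observe();print(s['position'],s['ft_force'])
for n,f0,c in(('scene','scene0',(228,285)),('side','side0',(268,190))):
    a,_=shot(n,f'{n}6.png');a=a[:,:,::-1].astype(int);C=cal(n)
    print(n,'axis',proj(C,[[466,186,z] for z in(30,60,90)]))
    for v in range(c[1]-30,c[1]+16,5):
        r=cv2.GaussianBlur(a.astype(np.float32),(1,3),0)[v,c[0]-35:c[0]+36]
        g=np.abs(np.diff(r,axis=0)).sum(1);k=np.argsort(g)[::-1][:6];print(v,sorted((int(i)+c[0]-35,int(g[i])) for i in k))
```

```text
[478.  192.2 276.1] [ 5.9 -1.1 27.8]
scene axis [[225.7 299.9]
 [224.8 286. ]
 [223.8 271.6]]
255 [(196, 90), (205, 83), (210, 81), (232, 161), (233, 206), (234, 160)]
260 [(197, 83), (205, 100), (210, 93), (233, 204), (234, 219), (235, 109)]
265 [(196, 102), (197, 193), (198, 174), (232, 140), (233, 142), (234, 98)]
270 [(200, 60), (201, 59), (202, 54), (203, 52), (210, 55), (242, 79)]
275 [(205, 35), (206, 61), (207, 67), (242, 55), (243, 105), (244, 56)]
280 [(201, 54), (229, 70), (230, 60), (243, 62), (244, 103), (245, 50)]
285 [(202, 76), (203, 39), (226, 46), (244, 66), (245, 99), (246, 44)]
290 [(202, 31), (203, 72), (204, 54), (205, 25), (226, 27), (227, 31)]
295 [(203, 39), (204, 90), (205, 59), (227, 25), (228, 33), (254, 25)]
300 [(199, 29), (202, 33), (203, 59), (204, 64), (206, 30), (229, 32)]
side axis [[266.7 196.5]
 [266.2 186.1]
 [265.7 175.6]]
160 [(257, 55), (258, 180), (259, 65), (269, 54), (277, 72), (278, 154)]
165 [(258, 177), (267, 113), (268, 99), (269, 108), (270, 92), (278, 148)]
170 [(257, 100), (258, 107), (267, 95), (268, 125), (270, 149), (278, 108)]
175 [(255, 25), (256, 152), (257, 46), (273, 53), (274, 25), (275, 107)]
180 [(256, 27), (257, 76), (258, 76), (276, 70), (277, 109), (278, 26)]
185 [(252, 37), (255, 54), (257, 76), (277, 62), (279, 37), (282, 38)]
190 [(247, 75), (248, 113), (249, 89), (254, 238), (276, 106), (277, 106)]
195 [(243, 115), (251, 103), (254, 142), (255, 120), (277, 162), (278, 115)]
200 [(237, 89), (238, 118), (245, 74), (246, 133), (250, 137), (278, 111)]
205 [(233, 86), (245, 100), (250, 84), (251, 215), (285, 103), (289, 86)]
```

```bash
python3 -m handwheel '[{"rot":[0,0,0],"offset":[0,0,-0.010],"claw":-0.3},{"rot":[0,0,0],"offset":[-0.003,0,-0.010],"claw":-0.3},{"rot":[0,0,0],"offset":[-0.003,0,-0.010],"claw":-0.3}]' 70
python3 -m handwheel '[{"rot":[0,0,0],"offset":[0,0,0.003],"claw":-0.3},{"rot":[0,0,0],"offset":[0,0,0.003],"claw":-0.3}]' 70
python3 -m handwheel '[{"rot":[0,0,0],"offset":[-0.003,0,0],"claw":-0.3},{"rot":[0,0,0],"offset":[-0.003,0,0],"claw":-0.3}]' 70
```

```text
t: 8.35
position: [469.6, 190.5, 282.1]
eef_rot: [[0.964, 0.264, -0.003], [0.264, -0.964, -0.001], [-0.003, 0.0, -1.0]]
ft_force: [-0.2, -1.0, -3.1]
gripper_width: 50.3
gripper_force: 77.7
t: 8.55
position: [470.4, 190.5, 278.9]
eef_rot: [[0.965, 0.264, -0.002], [0.264, -0.965, -0.001], [-0.002, 0.001, -1.0]]
ft_force: [-0.5, -0.7, -2.9]
gripper_width: 50.2
gripper_force: 77.6
t: 8.75
position: [467.5, 189.7, 279.6]
eef_rot: [[0.965, 0.264, -0.001], [0.264, -0.965, -0.001], [-0.001, 0.0, -1.0]]
ft_force: [-0.4, -0.2, -2.7]
gripper_width: 50.2
gripper_force: 77.6
```

```bash
for i in 1; do python3 -m handwheel '[{"rot":[0,0,0],"offset":[0,0,0.003],"claw":-0.3},{"rot":[0,0,0],"offset":[0,0,0.003],"claw":-0.3}]' 70; done; python3 -m handwheel '[{"rot":[0,0,0],"offset":[0,0,0.002],"claw":-0.3},{"rot":[0,0,0],"offset":[0,0,0.002],"claw":-0.3}]' 70
```

```text
t: 8.95
position: [468.9, 189.9, 278.1]
eef_rot: [[0.965, 0.263, 0.003], [0.263, -0.965, 0.001], [0.003, 0.0, -1.0]]
ft_force: [0.4, -0.9, 10.3]
gripper_width: 50.3
gripper_force: 79.3
t: 9.15
position: [469.8, 190.1, 277.5]
eef_rot: [[0.965, 0.263, 0.006], [0.263, -0.965, 0.002], [0.007, -0.0, -1.0]]
ft_force: [1.0, -1.3, 20.8]
gripper_width: 50.4
gripper_force: 80.6
```

```bash
cat > m.py <<'E'
from h import *
np.set_printoptions(precision=2,suppress=True)
s=monitor.observe();F=np.array(s['ft_force']);M=np.array(s['moment'])*1000
print(s['t'],s['position'],F,M,'contact rx,ry',(-246*F[0]-M[1])/F[2],(M[0]+-246*F[1])/F[2])
E
python3 m.py
python3 -m handwheel '[{"rot":[0,0,0],"offset":[0.003,0,-0.002],"claw":-0.3},{"rot":[0,0,0],"offset":[0.006,0,-0.002],"claw":-0.3}]' 70|sed -n '2p;4p'; python3 m.py
python3 -m handwheel '[{"rot":[0,0,0],"offset":[0.004,0,0],"claw":-0.3},{"rot":[0,0,0],"offset":[0.004,0,0],"claw":-0.3}]' 70|sed -n '2p;4p'; python3 m.py
```

```text
9.15 [469.85 190.14 277.5 ] [ 0.96 -1.25 20.82] [-459.38  487.46   70.77] contact rx,ry -34.802989257974616 -7.258576319391267
position: [473.1, 191.1, 277.5]
ft_force: [-3.9, -2.0, 3.1]
9.35 [473.09 191.11 277.45] [-3.94 -2.    3.11] [-546.55 1165.03   96.03] contact rx,ry -62.797346776001476 -17.854871838066924
position: [477.5, 192.3, 276.7]
ft_force: [-3.1, -1.7, 4.5]
9.55 [477.47 192.31 276.74] [-3.12 -1.7   4.46] [-616.02 1115.52   35.32] contact rx,ry -78.06775756877268 -44.39038412139435
```

```bash
python3 -m handwheel '[{"rot":[0,0,0],"offset":[0,0,0.003],"claw":-0.3},{"rot":[0,0,0],"offset":[0,0,0.003],"claw":-0.3}]' 70|sed -n '2p;4p'; python3 m.py
python3 -m handwheel '[{"rot":[0,0,0],"offset":[0.003,0,0],"claw":-0.3},{"rot":[0,0,0],"offset":[0.003,0,0],"claw":-0.3}]' 70|sed -n '2p;4p'; python3 m.py
```

```text
position: [479.4, 192.8, 275.0]
ft_force: [0.5, -1.8, 12.4]
9.75 [479.4  192.84 274.97] [ 0.51 -1.85 12.42] [-489.97  524.77  102.48] contact rx,ry -52.372766544784255 -2.895795166382717
position: [481.2, 193.3, 274.5]
ft_force: [-1.2, -2.2, 11.3]
9.95 [481.23 193.28 274.48] [-1.23 -2.18 11.27] [-624.65 1088.9   138.33] contact rx,ry -69.67271467034391 -7.855994256123383
```

```bash
cat > e.py <<'E'
from h import *
import sys
for n,c,rows in(('side',(268,190),range(166,202,4)),('scene',(228,285),range(270,312,5))):
    a,_=shot(n,f'{n}_{sys.argv[1]}.png');a=cv2.GaussianBlur(a.astype(np.float32),(1,3),0)
    C=cal(n);print(n)
    for v in rows:
        r=a[v,c[0]-35:c[0]+36];g=np.abs(np.diff(r,axis=0)).sum(1)
        k=[i for i in range(1,69) if g[i]>40 and g[i]>=g[i-1] and g[i]>g[i+1]]
        print(v,[(round(float((np.arange(i-1,i+2)*g[i-1:i+2]).sum()/g[i-1:i+2].sum())+c[0]-34.5,1),int(g[i])) for i in k])
E
python3 e.py 7
```

```text
side
166 [(258.4, 202), (268.6, 117), (270.5, 137), (275.9, 71), (278.7, 105)]
170 [(258.6, 163), (268.8, 113), (270.5, 112), (276.4, 77), (278.3, 99)]
174 [(256.1, 130), (258.8, 57), (274.7, 59), (276.3, 50)]
178 [(257.4, 76), (276.3, 65)]
182 [(257.3, 71), (276.8, 62)]
186 [(251.6, 51), (253.4, 41), (257.0, 49), (277.1, 105), (288.4, 44)]
190 [(248.5, 112), (253.4, 200), (256.2, 72), (276.4, 133)]
194 [(244.5, 109), (251.5, 58), (253.8, 172), (277.6, 147)]
198 [(240.4, 109), (250.4, 254), (252.5, 80), (274.3, 44), (276.6, 55), (279.3, 142), (284.6, 159), (286.2, 106)]
scene
270 [(199.5, 79), (205.7, 41), (210.4, 65), (222.6, 41), (243.3, 66)]
275 [(206.7, 72), (244.3, 87)]
280 [(202.4, 57), (217.4, 48), (230.5, 62), (245.4, 95)]
285 [(203.3, 82), (246.6, 56)]
290 [(204.6, 92)]
295 [(205.5, 89)]
300 [(204.5, 72)]
305 [(205.6, 91), (238.5, 77), (244.6, 98)]
310 [(219.7, 62), (231.6, 51), (239.5, 99), (256.5, 71), (261.5, 68)]
```

```bash
cat > f.py <<'E'
from h import *
from scipy.optimize import least_squares
np.set_printoptions(precision=2,suppress=True,linewidth=160)
def edges(img,v,lo,hi,th=18):
    a=cv2.GaussianBlur(img.astype(np.float32),(1,3),0);r=a[v,lo:hi];g=np.abs(np.diff(r,axis=0)).sum(1)
    return [round(float((np.arange(i-1,i+2)*g[i-1:i+2]).sum()/g[i-1:i+2].sum())+lo+.5,1) for i in range(1,len(g)-1) if g[i]>th and g[i]>=g[i-1] and g[i]>g[i+1]]
r=7;q=27-r
t=np.linspace(0,2*np.pi,60,endpoint=False);ring=np.c_[np.sign(np.cos(t))*q+r*np.cos(t),np.sign(np.sin(t))*q+r*np.sin(t)]
def jarLR(C,p,rows,yaw,tilt):   # p: x,y at z-mid; tilt about tool y (rad), pivot at cap
    zs=np.linspace(8,52,23);c,s=np.cos(yaw),np.sin(yaw);R=np.array([[c,-s,0],[s,c,0],[0,0,1]])@cv2.Rodrigues(np.array([0,tilt,0.]))[0]
    L=[]
    for z in zs: 
        uv=proj(C,(np.c_[ring,np.full(60,z)])@R.T+p);L.append([*uv[uv[:,0].argmin()],*uv[uv[:,0].argmax()]])
    L=np.array(L);o=lambda u,v:np.interp(rows,v[np.argsort(v)],u[np.argsort(v)])
    return np.r_[o(L[:,0],L[:,1]),o(L[:,2],L[:,3])]
def fit(A,B,z,yaw,sr,sL,sR,dr,dL,dR,tilt=True):
    f=lambda v:np.r_[jarLR(A,[v[0],v[1],z],sr,yaw,v[2]*tilt)-np.r_[sL,sR],jarLR(B,[v[0],v[1],z],dr,yaw,v[2]*tilt)-np.r_[dL,dR]]
    q=least_squares(f,[466,186,.01],x_scale=[5,5,.05]);print(q.x,q.fun);return q.x
E
python3 - <<'E'
from f import *
A=cal('scene');B=cal('side')
s5=cv2.imread('pics/s5.png');d5=cv2.imread('pics/d5.png')
for v in range(268,296,4):print('s5',v,edges(s5,v,195,260,30))
for v in range(172,196,4):print('d5',v,edges(d5,v,245,290,30))
s0=cv2.imread('pics/scene0.png');d0=cv2.imread('pics/side0.png')
def P(v,M):
    c,s=np.cos(.266),np.sin(.266);return np.array(M,float)@np.array([[c,s,0],[-s,c,0],[0,0,1]])+[v[0],v[1],0]
h=[466,186]
print('pred block scene L,N,R top/bot',proj(A,P(h,[[42,42,36],[42,42,8],[-42,42,36],[-42,42,8],[-42,-42,36],[-42,-42,8]])))
print('pred block side L,R',proj(B,P(h,[[-42,-42,36],[-42,-42,8],[42,-42,36],[42,-42,8]])))
for v in range(300,326,4):print('s0',v,edges(s0,v,180,270))
for v in range(196,212,2):print('d0',v,edges(d0,v,240,300))
E
```

```text
s5 268 [210.4, 214.5, 232.4, 244.5]
s5 272 [210.4, 244.7]
s5 276 [202.4, 207.6, 245.3]
s5 280 [203.4, 221.4, 230.5, 245.4]
s5 284 [203.5, 227.6, 245.5]
s5 288 [203.7, 228.4, 246.3, 250.7]
s5 292 [204.6, 228.5]
d5 172 [254.1, 257.6, 271.4, 273.8]
d5 176 [255.6, 275.2]
d5 180 [256.2, 275.8]
d5 184 [256.3, 275.4]
d5 188 [250.5, 254.9, 276.7]
d5 192 [246.5, 255.3, 257.6, 277.3]
pred block scene L,N,R top/bot [[191.48 302.4 ]
 [192.85 315.14]
 [231.66 318.47]
 [232.47 331.47]
 [258.78 291.98]
 [259.12 304.58]]
pred block side L,R [[252.99 202.34]
 [253.59 212.12]
 [284.95 199.09]
 [285.24 208.81]]
s0 300 [199.6, 204.5, 217.4, 234.4, 237.4, 242.4, 249.6, 258.2]
s0 304 [190.8, 195.5, 208.5, 213.5, 245.6, 258.4]
s0 308 [189.6, 202.7, 206.5, 241.5, 253.7, 256.7, 261.5]
s0 312 [192.2, 213.5, 237.5, 251.5, 257.5, 262.7, 266.4]
s0 316 [188.5, 191.5, 223.5, 226.4, 233.5, 247.5, 259.3, 262.6]
s0 320 [197.3, 202.4, 230.7, 243.5, 255.3, 258.6]
s0 324 [207.6, 213.4, 231.3, 240.7, 251.1, 254.4]
d0 196 [242.4, 251.2, 256.3, 278.3, 284.6]
d0 198 [250.8, 256.7, 276.6, 278.7, 284.6, 286.2]
d0 200 [246.4, 248.4, 250.6, 252.5, 257.4, 262.6, 264.2, 267.6, 285.4]
d0 202 [245.8, 248.8, 250.5, 252.7, 256.8, 263.2, 273.2, 285.3]
d0 204 [245.2, 251.1, 253.7, 285.3]
d0 206 [245.4, 251.7, 254.1, 284.9, 286.6, 289.7]
d0 208 [244.9, 246.3, 248.9, 252.3, 254.3, 285.3, 287.4, 289.6]
d0 210 [246.3, 248.7, 251.2, 254.1, 285.3, 292.6]
```

Run:
```python
from f import *
A=cal('scene');B=cal('side');y=.266
print('s5');fit(A,B,39.,y,[280,284,288],[203.4,203.5,203.7],[245.4,245.5,246.3],[176,180,184],[255.6,256.2,256.3],[275.2,275.6,275.7],False)
fit(A,B,39.,y,[280,284,288],[203.4,203.5,203.7],[245.4,245.5,246.3],[176,180,184],[255.6,256.2,256.3],[275.2,275.6,275.7])
print('now');fit(A,B,29.,y,[280,285],[202.4,203.3],[245.4,246.6],[178,182],[257.4,257.3],[276.3,276.8],False)
fit(A,B,29.,y,[280,285],[202.4,203.3],[245.4,246.6],[178,182],[257.4,257.3],[276.3,276.8])
```

```text
s5
[464.77 186.7    0.01] [ 0.23  0.48  0.64 -0.42 -0.35 -0.98 -1.36 -1.73 -1.6   1.52  1.23  1.28]
[465.9  186.63  -0.03] [ 0.42  0.56  0.6  -0.39 -0.45 -1.2  -1.45 -1.69 -1.43  1.35  1.16  1.34]
now
[467.98 184.58   0.01] [ 1.18  0.73 -0.67 -1.66 -1.98 -1.65  1.71  1.24]
[463.68 184.18   0.1 ] [ 0.68  0.67 -0.54 -1.06 -1.87 -1.95  1.93  1.42]
```

```bash
python3 -m handwheel '[{"rot":[0,0,0],"offset":[0,0,-0.008],"claw":-0.3},{"rot":[0,0,0],"offset":[-0.007,0,-0.012],"claw":-0.3},{"rot":[0,0,0],"offset":[-0.007,0,-0.012],"claw":-0.3},{"rot":[0,0,0],"offset":[-0.007,0,-0.012],"claw":-0.3}]' 70; python3 m.py
python3 - <<'E'
from f import *
a,_=shot('scene','s8.png');b,_=shot('side','d8.png')
for v in range(272,292,4):print('s',v,edges(a,v,195,260,30))
for v in range(170,194,4):print('d',v,edges(b,v,245,290,30))
E
```

```text
t: 10.45
position: [473.7, 191.7, 285.9]
eef_rot: [[0.965, 0.264, 0.0], [0.264, -0.965, 0.0], [0.001, -0.0, -1.0]]
ft_force: [0.1, 0.6, -3.8]
gripper_width: 50.3
gripper_force: 78.4
10.45 [473.71 191.7  285.91] [ 0.14  0.59 -3.81] [-30.09 -46.44   8.9 ] contact rx,ry -3.4536160841561268 46.17609444140493
s 272 [209.5, 246.5]
s 276 [206.4, 219.5, 233.4, 247.3]
s 280 [204.6, 219.3, 229.4, 248.2]
s 284 [205.6, 229.6, 248.6]
s 288 [206.6, 230.5]
d 170 [253.5, 256.3, 261.5, 264.6, 266.6, 272.8]
d 174 [254.4, 273.4]
d 178 [255.2, 274.7]
d 182 [254.7, 274.4]
d 186 [254.3, 274.7]
d 190 [248.5, 252.3, 254.5, 274.1]
```

The jar has tilted about 7° between the pads. I'll tilt the tool to right it and re-measure.

```bash
python3 -m handwheel '[{"rot":[0,3.5,0],"offset":[-0.010,0.001,0],"claw":-0.3},{"rot":[0,7,0],"offset":[-0.020,0.001,0.001],"claw":-0.3},{"rot":[0,7,0],"offset":[-0.020,0.001,0.001],"claw":-0.3},{"rot":[0,7,0],"offset":[-0.020,0.001,0.001],"claw":-0.3}]' 70
python3 - <<'E'
from f import *
a,_=shot('scene','s9.png');b,_=shot('side','d9.png');A=cal('scene');B=cal('side')
s=[];d=[]
for v in range(276,292,4):
  e=edges(a,v,195,260,30);print('s',v,e);l=min(e,key=lambda k:abs(k-203.5));r=min(e,key=lambda k:abs(k-246)); 
  if abs(l-203.5)<3 and abs(r-246)<3:s.append((v,l,r))
for v in range(176,188,4):
  e=edges(b,v,245,290,30);print('d',v,e);d.append((v,min(e,key=lambda k:abs(k-256)),min(e,key=lambda k:abs(k-276))))
s=np.array(s).T;d=np.array(d).T
fit(A,B,39.,.266,*s,*d,False);fit(A,B,39.,.266,*s,*d)
E
```

```text
t: 10.95
position: [455.0, 185.5, 284.9]
eef_rot: [[0.957, 0.264, 0.117], [0.262, -0.965, 0.032], [0.121, 0.0, -0.993]]
ft_force: [0.0, 0.6, -3.5]
gripper_width: 50.4
gripper_force: 78.3
s 276 [202.4, 244.7]
s 280 [203.2, 227.8, 245.4]
s 284 [203.5, 227.7, 245.5]
s 288 [204.2, 228.5, 246.4]
d 176 [255.6, 272.3, 276.4]
d 180 [257.2, 276.3]
d 184 [257.3]
[457.39 192.56   0.01] [ 0.62  0.05  0.1  -0.24  0.26 -0.28 -0.21 -0.94 -3.74 -5.11 -4.97 -2.28 -2.03 17.13]
[455.21 191.88   0.06] [ 0.24 -0.28  0.02 -0.08  0.05 -0.23  0.09 -0.39 -3.6  -5.24 -5.37 -1.87 -1.86 17.03]
```

```bash
python3 -m handwheel '[{"rot":[0,0,0],"offset":[0.0005,-0.0015,0.002],"claw":-0.3},{"rot":[0,0,0],"offset":[0,-0.0015,0.005],"claw":-0.3},{"rot":[0,0,0],"offset":[-0.0005,-0.0015,0.009],"claw":-0.3},{"rot":[0,0,0],"offset":[-0.0005,-0.0015,0.009],"claw":-0.3}]' 70; python3 m.py
```

```text
t: 11.45
position: [455.8, 186.2, 276.6]
eef_rot: [[0.958, 0.262, 0.12], [0.26, -0.965, 0.032], [0.124, 0.001, -0.992]]
ft_force: [1.1, -1.8, -2.8]
gripper_width: 50.2
gripper_force: 79.4
11.45 [455.78 186.19 276.63] [ 1.1  -1.79 -2.82] [-487.35 -175.82   58.07] contact rx,ry 33.24623577839649 17.00564800971184
```

```bash
python3 -m handwheel '[{"rot":[0,0,0],"offset":[0,0.001,0.002],"claw":-0.3},{"rot":[0,0,0],"offset":[-0.0005,0.001,0.005],"claw":-0.3},{"rot":[0,0,0],"offset":[-0.0005,0.001,0.005],"claw":-0.3}]' 70; python3 m.py
```

```text
t: 11.75
position: [455.6, 185.9, 270.4]
eef_rot: [[0.957, 0.264, 0.118], [0.262, -0.965, 0.032], [0.122, 0.0, -0.993]]
ft_force: [1.9, -0.9, -3.7]
gripper_width: 50.4
gripper_force: 79.3
11.75 [455.61 185.93 270.38] [ 1.85 -0.88 -3.73] [-326.98 -307.5    54.91] contact rx,ry 39.825308435964885 29.643438787018784
```

It's in the pocket and sliding down. Continuing.

```bash
python3 -m handwheel '[{"rot":[0,0,0],"offset":[0.0005,0.0005,0.004],"claw":-0.3},{"rot":[0,0,0],"offset":[0,0.0005,0.008],"claw":-0.3},{"rot":[0,0,0],"offset":[-0.0005,0.0005,0.012],"claw":-0.3},{"rot":[0,0,0],"offset":[-0.0005,0.0005,0.012],"claw":-0.3}]' 70; python3 m.py
python3 -m handwheel '[{"rot":[0,0,0],"offset":[-0.0005,0,0.003],"claw":-0.3},{"rot":[0,0,0],"offset":[-0.0005,0,0.006],"claw":-0.3},{"rot":[0,0,0],"offset":[-0.0005,0,0.006],"claw":-0.3}]' 70; python3 m.py
```

```text
t: 12.15
position: [456.2, 185.8, 258.3]
eef_rot: [[0.957, 0.264, 0.116], [0.262, -0.965, 0.032], [0.121, 0.0, -0.993]]
ft_force: [-0.4, -0.3, -4.1]
gripper_width: 50.3
gripper_force: 79.3
12.15 [456.17 185.76 258.26] [-0.38 -0.26 -4.07] [-158.47  -48.13    3.1 ] contact rx,ry -34.65236496237397 23.485490236010722
t: 12.45
position: [456.4, 185.7, 252.7]
eef_rot: [[0.958, 0.264, 0.117], [0.262, -0.965, 0.032], [0.121, 0.0, -0.993]]
ft_force: [1.0, 0.6, -3.5]
gripper_width: 50.4
gripper_force: 79.3
12.45 [456.41 185.74 252.75] [ 1.01  0.62 -3.48] [-103.3    53.32   35.01] contact rx,ry 87.05900994443246 73.16716825364175
```

```bash
python3 -m handwheel '[{"rot":[0,0,0],"offset":[0,0,0.003],"claw":-0.3},{"rot":[0,0,0],"offset":[-0.0005,0,0.005],"claw":-0.3},{"rot":[0,0,0],"offset":[-0.0005,0,0.005],"claw":-0.3}]' 70; python3 m.py
```

```text
t: 12.75
position: [455.8, 185.1, 251.8]
eef_rot: [[0.957, 0.263, 0.119], [0.261, -0.965, 0.033], [0.124, -0.0, -0.992]]
ft_force: [-10.8, -3.6, 45.5]
gripper_width: 50.7
gripper_force: 84.5
12.75 [455.76 185.13 251.77] [-10.83  -3.58  45.49] [-438.78 1311.33  -50.62] contact rx,ry 29.75482601684897 9.714127227138814
```

The jar has bottomed out in the pocket. I'll release, level the tool above it, and re-measure the cap.

```bash
python3 -m handwheel '[{"rot":[0,0,0],"offset":[0.0005,0,-0.004],"claw":-0.3},{"rot":[0,0,0],"offset":[0.0005,0,-0.004],"claw":1},{"rot":[0,0,0],"offset":[0.0005,0,-0.004],"claw":1},{"rot":[0,0,0],"offset":[0.0005,0,-0.004],"claw":1},{"rot":[0,0,0],"offset":[0.0005,0,-0.004],"claw":1},{"rot":[0,0,0],"offset":[0.005,0,-0.04],"claw":1},{"rot":[0,0,0],"offset":[0.010,0,-0.08],"claw":1},{"rot":[0,-7,0],"offset":[0.028,0,-0.08],"claw":1}]' 70
python3 -m handwheel '[{"rot":[0,0,0],"offset":[0,0,0],"claw":1},{"rot":[0,0,0],"offset":[0,0,0],"claw":1}]' 70
cat > w.py <<'E'
from h import *
import sys
np.set_printoptions(precision=2,suppress=True)
zt=float(sys.argv[1]);a,s=shot('wrist',sys.argv[2]);C=cal('wrist',s)
g=cv2.cvtColor(a,cv2.COLOR_RGB2GRAY);uv=proj(C,[[467,185,zt]])[0]
m=(g<70).astype(np.uint8);m=cv2.morphologyEx(m,cv2.MORPH_OPEN,np.ones((5,5)))
n,l,st,c=cv2.connectedComponentsWithStats(m);i=l[int(uv[1]),int(uv[0])];print(uv,i,st[i],c[i])
x,y,w,h,_=st[i];p=ray(C,[[x+w/2-.5,y+h-w/2-.5]],zt)[0];R=np.array(s['eef_rot'])
print('cap',p,'yaw',np.degrees(np.arctan2(R[1,0],R[0,0])),s['position'],'tool delta',R.T@(np.r_[p[:2],zt+141]-s['position']))
E
python3 w.py 110 w10.png; python3 e.py 10
```

```text
t: 13.55
position: [472.4, 190.3, 334.4]
eef_rot: [[0.964, 0.265, -0.0], [0.265, -0.964, -0.0], [-0.0, 0.0, -1.0]]
ft_force: [1.4, 0.5, -0.5]
gripper_width: 85.6
gripper_force: 0.0
t: 13.75
position: [474.0, 190.4, 330.0]
eef_rot: [[0.965, 0.263, 0.002], [0.263, -0.965, 0.001], [0.002, -0.0, -1.0]]
ft_force: [-0.2, -0.3, -0.9]
gripper_width: 85.6
gripper_force: 0.0
[286.66 238.78] 13 [ 243  190   80   83 5279] [282.79 231.72]
cap [470.41 188.67 110.  ] yaw 15.261262318158026 [474.04 190.39 329.96] tool delta [-4.1   0.72 78.95]
side
166 [(261.3, 69), (272.4, 59)]
170 [(255.8, 132), (276.1, 137)]
174 [(256.3, 178), (276.1, 150)]
178 [(256.4, 191), (276.1, 148)]
182 [(258.2, 46), (272.7, 159), (275.2, 131)]
186 [(253.1, 88), (255.5, 156), (257.5, 59), (274.4, 75), (288.4, 44)]
190 [(248.5, 112), (255.4, 145), (257.5, 96), (277.7, 117)]
194 [(244.6, 110), (251.4, 59), (254.4, 187), (258.3, 73), (278.4, 129)]
198 [(240.4, 108), (250.4, 253), (252.5, 80), (255.4, 61), (258.4, 89), (279.3, 101), (284.6, 160), (286.2, 106)]
scene
270 [(207.6, 213), (237.6, 201)]
275 [(208.3, 205), (237.6, 200)]
280 [(210.4, 173), (234.5, 75)]
285 [(211.5, 72), (244.5, 105)]
290 [(214.3, 48)]
295 [(203.7, 76), (229.5, 48)]
300 [(203.3, 51)]
305 [(238.4, 89), (243.7, 94)]
310 [(231.7, 95), (239.5, 101), (256.5, 72), (261.5, 69)]
```

```bash
python3 -m handwheel '[{"rot":[0,0,0],"offset":[-0.004,0.0005,0.04],"claw":1},{"rot":[0,0,0],"offset":[-0.004,0.0005,0.074],"claw":1},{"rot":[0,0,0],"offset":[-0.004,0.0005,0.074],"claw":1},{"rot":[0,0,0],"offset":[-0.004,0.0005,0.074],"claw":-0.3},{"rot":[0,0,0],"offset":[-0.004,0.0005,0.074],"claw":-0.3},{"rot":[0,0,0],"offset":[-0.004,0.0005,0.074],"claw":-0.3},{"rot":[0,0,0],"offset":[-0.004,0.0005,0.074],"claw":-0.3},{"rot":[0,0,0],"offset":[-0.004,0.0005,0.074],"claw":-0.3}]' 80; python3 m.py
```

```text
t: 14.7
position: [470.8, 189.1, 258.7]
eef_rot: [[0.965, 0.263, 0.003], [0.263, -0.965, 0.001], [0.003, -0.0, -1.0]]
ft_force: [-1.2, -0.7, 6.9]
gripper_width: 49.9
gripper_force: 82.1
14.7 [470.84 189.06 258.69] [-1.17 -0.72  6.86] [-129.09  277.    -35.39] contact rx,ry 1.5069738844987277 7.099467660389989
```

```bash
python3 -m handwheel '[{"rot":[0,0,0],"offset":[0,0,-0.001],"claw":-0.3},{"rot":[0,0,-8],"offset":[0,0,-0.001],"claw":-0.3},{"rot":[0,0,-16],"offset":[0,0,-0.001],"claw":-0.3},{"rot":[0,0,-24],"offset":[0,0,-0.001],"claw":-0.3},{"rot":[0,0,-30],"offset":[0,0,-0.002],"claw":-0.3},{"rot":[0,0,-30],"offset":[0,0,-0.002],"claw":-0.3}]' 80; python3 m.py
```

```text
t: 15.3
position: [471.1, 189.4, 259.7]
eef_rot: [[0.703, 0.711, 0.003], [0.711, -0.703, 0.002], [0.003, 0.001, -1.0]]
ft_force: [1.1, 1.4, 0.9]
gripper_width: 49.7
gripper_force: 84.1
15.3 [471.09 189.44 259.67] [1.15 1.4  0.88] [ 216.34 -456.49   75.7 ] contact rx,ry 199.2441472403063 -145.40082921805842
```

```bash
python3 -m handwheel '[{"rot":[0,0,-8],"offset":[0,0,0],"claw":-0.3},{"rot":[0,0,-16],"offset":[0,0,0],"claw":-0.3},{"rot":[0,0,-24],"offset":[0,0,0],"claw":-0.3},{"rot":[0,0,-26],"offset":[0,0,0],"claw":-0.3},{"rot":[0,0,-26],"offset":[0,0,0],"claw":-0.3},{"rot":[0,0,-26],"offset":[0,0,0],"claw":-0.3}]' 80; python3 m.py; python3 e.py 11
python3 - <<'E'
from h import *
import numpy as np
R=monitor.observe()['eef_rot'];print(np.degrees(np.arctan2(R[1][0],R[0][0])))
E
```

```text
t: 15.9
position: [470.2, 190.4, 259.8]
eef_rot: [[0.322, 0.947, 0.002], [0.947, -0.322, 0.003], [0.003, 0.001, -1.0]]
ft_force: [-2.2, 2.0, 6.2]
gripper_width: 50.2
gripper_force: 84.7
15.9 [470.24 190.39 259.82] [-2.21  2.    6.21] [635.82 368.9   11.4 ] contact rx,ry 28.15502098185787 23.132291455266504
side
166 [(252.7, 104), (254.3, 100), (256.6, 161), (260.3, 111), (276.9, 105), (281.6, 134)]
170 [(253.6, 140), (256.6, 167), (274.5, 119), (277.3, 125), (282.1, 154)]
174 [(256.5, 153), (274.7, 116), (277.3, 134), (281.1, 117)]
178 [(257.2, 138), (275.5, 84), (277.3, 60)]
182 [(259.4, 48), (273.3, 63)]
186 [(252.6, 89), (255.6, 180), (257.6, 57), (277.4, 79), (288.4, 43)]
190 [(248.5, 113), (255.7, 190), (258.7, 85), (278.6, 129)]
194 [(244.6, 110), (250.5, 86), (256.1, 105), (259.3, 80), (279.1, 113)]
198 [(240.4, 108), (250.4, 264), (252.6, 80), (255.5, 59), (259.4, 81), (279.8, 90), (285.5, 163)]
scene
270 [(207.6, 216), (218.5, 100), (222.5, 103), (230.7, 41), (233.7, 61), (237.6, 200)]
275 [(208.4, 202), (218.6, 104), (222.7, 90), (231.1, 62), (233.8, 77), (237.4, 189)]
280 [(210.6, 159), (219.5, 91), (223.4, 59), (234.4, 53), (243.6, 47)]
285 [(212.6, 41), (244.4, 108)]
290 []
295 [(204.3, 76), (228.6, 50), (230.4, 45)]
300 [(203.5, 52)]
305 [(230.5, 40)]
310 [(232.3, 56), (237.5, 113), (256.5, 72), (261.5, 67)]
71.20417013993239
```

```bash
python3 -m handwheel '[{"rot":[0,0,-4],"offset":[0,0,0],"claw":-0.3},{"rot":[0,0,-4],"offset":[0,0,-0.002],"claw":-0.3},{"rot":[0,0,-4],"offset":[0,0,-0.004],"claw":-0.3},{"rot":[0,0,-4],"offset":[0,0,-0.006],"claw":-0.3},{"rot":[0,0,-4],"offset":[0,0,-0.006],"claw":-0.3}]' 80; python3 m.py; python3 e.py 12 | sed -n '5,9p;14,30p'
```

```text
t: 16.5
position: [470.4, 188.6, 265.0]
eef_rot: [[0.255, 0.967, 0.0], [0.967, -0.255, -0.001], [-0.001, 0.0, -1.0]]
ft_force: [-1.5, 1.5, 0.4]
gripper_width: 50.1
gripper_force: 84.0
16.5 [470.41 188.65 264.97] [-1.47  1.46  0.43] [280.69 151.22  37.18] contact rx,ry 488.7157630301148 -184.43948606450093
178 [(257.4, 103), (276.2, 110)]
182 [(273.4, 101), (275.5, 106)]
186 [(253.2, 91), (255.8, 119), (277.4, 85), (288.3, 45)]
190 [(248.5, 112), (256.2, 213), (258.9, 90), (278.8, 122)]
194 [(244.6, 111), (251.5, 57), (253.6, 52), (256.2, 157), (259.3, 81), (279.1, 111)]
280 [(212.6, 120), (244.3, 43)]
285 [(244.4, 109)]
290 [(203.5, 46), (227.4, 54)]
295 [(204.1, 63), (230.3, 93)]
300 [(203.4, 46)]
305 []
310 [(232.4, 70), (239.5, 120), (256.5, 72), (261.5, 67)]
```

```bash
python3 -m handwheel '[{"rot":[0,0,0],"offset":[0,0,-0.006],"claw":-0.3},{"rot":[0,0,0],"offset":[0,0,-0.014],"claw":-0.3},{"rot":[0,0,0],"offset":[0,0,-0.024],"claw":-0.3},{"rot":[0,0,0],"offset":[0,0,-0.034],"claw":-0.3},{"rot":[0,0,0],"offset":[0,0,-0.040],"claw":-0.3},{"rot":[0,0,0],"offset":[0,0,-0.040],"claw":-0.3},{"rot":[0,0,0],"offset":[0,0,-0.040],"claw":-0.3},{"rot":[0,0,0],"offset":[0,0,-0.040],"claw":-0.3}]' 80; python3 m.py; python3 e.py 13
python3 - <<'E'
from h import *
for n in('side','scene'):
    C=cal(n);print(n,proj(C,[[467,186,z] for z in(8,40,66,72,104,118,126,154)]).round(1).tolist())
    a=cv2.imread(f'pics/{n}_13.png');c=266 if n=='side' else 224
    for v in range(*((146,204,2) if n=='side' else (236,300,3))):print(v,a[v,c-6:c+7:4].tolist())
E
```

```text
t: 17.4
position: [470.3, 188.9, 304.5]
eef_rot: [[0.254, 0.967, -0.001], [0.967, -0.254, -0.0], [-0.001, -0.0, -1.0]]
ft_force: [-0.3, 0.2, -1.7]
gripper_width: 49.9
gripper_force: 84.0
17.4 [470.29 188.88 304.51] [-0.35  0.2  -1.74] [52.5  26.36 13.23] contact rx,ry -34.134598570651846 -1.3239370061927047
side
166 [(258.3, 55), (263.4, 79), (267.2, 71), (272.2, 49)]
170 [(260.6, 152), (272.1, 133), (274.2, 42)]
174 [(270.8, 47), (274.4, 57)]
178 []
182 [(256.2, 62), (273.3, 146), (275.6, 144)]
186 [(253.1, 90), (255.7, 126), (257.3, 55), (274.8, 43), (277.4, 45), (288.4, 44)]
190 [(248.5, 111), (256.1, 173), (258.8, 86), (278.6, 128)]
194 [(244.6, 111), (251.4, 58), (256.2, 151), (259.3, 81), (279.1, 112)]
198 [(240.4, 108), (250.4, 266), (252.6, 82), (255.5, 57), (259.4, 82), (279.5, 100), (284.7, 164), (286.1, 109)]
scene
270 [(212.4, 93), (232.9, 101)]
275 [(213.3, 80), (219.4, 43), (233.5, 111)]
280 [(213.4, 100), (243.5, 47)]
285 [(244.3, 99)]
290 [(231.4, 73)]
295 [(203.7, 74), (230.5, 97)]
300 [(203.3, 50)]
305 [(235.6, 41)]
310 [(232.3, 71), (239.5, 105), (256.5, 72), (261.
[... 3077 characters left out ...]
88, 180], [178, 186, 178], [167, 175, 167]]
275 [[170, 178, 169], [201, 210, 202], [171, 178, 170], [149, 156, 149]]
278 [[173, 181, 173], [169, 177, 169], [169, 177, 169], [150, 157, 150]]
281 [[181, 189, 181], [175, 183, 175], [170, 178, 170], [150, 157, 150]]
284 [[209, 217, 211], [186, 194, 186], [175, 183, 174], [181, 189, 180]]
287 [[253, 253, 253], [250, 251, 251], [223, 229, 224], [206, 216, 206]]
290 [[252, 253, 253], [253, 254, 254], [252, 253, 253], [241, 245, 243]]
293 [[240, 244, 241], [252, 253, 253], [253, 254, 253], [240, 244, 241]]
296 [[190, 199, 190], [208, 217, 208], [233, 238, 233], [184, 193, 184]]
299 [[186, 195, 186], [188, 196, 188], [184, 193, 184], [152, 159, 152]]
```

The neck is open with its rim at the seated height (side row 170, predicted 170.6). The cap is in the gripper above it. Handing in.

```bash
python3 -c "
from cell import job;print(job.finish_job())"
```

```text
the job is handed in; nothing more can be done
None
```

I handed the job in at about 17.5 s: the jar stands fully down in the holder's pocket and the unscrewed cap is held level about 2–3 cm above its open neck. The result was not reported back; on the way the jar tilted about 7° in the gripper at the pocket's mouth, so I righted it, seated it and took a fresh grip on the cap before turning it about 60°.

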